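# Lock a square tube in the grinding fixture with the cam-lever stop

## Task

The square tube lies loose in the grinding fixture. Slide the stop along its rail so that it pushes the tube home against the fixed jaw, snug at both ends but not jammed hard, and then flip the stop's cam lever right over, under the lamp, until it is fully down and the stop is clamped. Do not knock the lamp, and leave the other things on the bench where they are.

Things in the scene. Friction and masses are not known exactly. Their poses are not given: they have to be found in the camera images.
- fixture: grinding fixture, fixed: dark steel base plate 220 (x) by 480 (y) by 12 mm, the plate's centre 15 mm to +x of the origin, which lies on the bench top. Axes: y along the rail, towards the fixed jaw (the end near the robot); x across, from the tube's side to the lamp's; z up. Offsets below are in this frame, mm. Fence along y: x -12 to 0, top z 38; the tube lies at its -x side. Rail: centre line x 26, top z 48
- jaw: fixed jaw, a steel block 52 mm wide (x -55 to -3) closing the +y end of the tube's bed, z 12 to 52. Its working face is the plane y = 165 in the fixture frame and looks to -y, at the tube. Origin and axes: those of the fixture
- stop (a joint): travel q of the sliding stop along the rail, m, growing towards the fixed jaw (+y); range -0.045 to 0.17. Middle of the stop's saddle at y = -140 mm + q. Friction 4 N when unclamped: it stays where it is left. Pushing the tube along adds 1 to 5 N. Clamped, it holds against about 15 N
- stop_face (a point): point on the working face of the stop, at x -30, z 27, 32 mm to +y of the saddle's middle; the face looks to +y, at the tube. The stop: grey saddle on the rail, 64 mm long (y), x 3 to 49, top z 60; two ears for the cam pin, y +-22 of its middle, up to z 79; at its +y end an arm over the fence with the stop plate in front of it (38 mm wide in x, 14 thick, z 16 to 60)
- lever (a joint): angle of the cam lever on the stop, rad, about an axis along y at its pivot. 0 upright, negative leaning to -x, growing as it swings to +x and down, under the lamp; range -0.35 to 1.50. It stays where it is left and swings easily (about 2 N) to 0.65; then the cam bites and it takes up to about 15 N at the handle till past dead centre at 1.36; end stop at 1.50, nearly level: clamped
- lever_pivot (a point): pin of the cam lever: x 26, z 67, at the saddle's middle in y; the cam is hidden between the ears
- lever_end (a point): free end of the lever handle, 100 mm from the pivot; the point's z axis points along the handle away from the pivot, its y along the rail. Handle: flat steel bar 20 mm wide (y) and 12 thick; its last 30 mm, a black grip, are 24 wide and 13 thick
- tube_mid (a point): centre of the workpiece: square steel tube 30 by 30 mm, 3 mm wall, roughly 150 mm long (saw-cut: 145 to 155, so its ends lie 72 to 78 mm from this point; feel for them), 0.2 to 0.45 kg, along the point's y axis, lying on the base plate (underside z 12) along the fence, short of the fixed jaw
- lamp: strip lamp on two posts, fixed to the fixture: bar 58 mm wide (x 75 to 133), 490 long (y), underside z 264, top z 312; posts 18 mm square at x 104, y +-228. It stands over the place where the lever comes down: the lever can be pressed home only with the tool tilted in under it from the tube's side (-x). Origin at x 104, y 0, z 0
- offcut: bystander: short piece of square tube, 25 by 25 by 65 mm, lying on the -x edge of the base plate, beside the tube; origin at the middle of its underside
- angle_grinder: bystander: cordless angle grinder, 320 mm long, lying disc up on the left; origin at the middle of its underside
- cordless_drill: bystander: cordless drill, 210 mm tall, standing on its battery on the left; origin under its battery
- hammer: bystander: hammer lying on the right; origin at the middle of its underside
- wrench: bystander: open-ended wrench lying on the left; origin at the middle of its underside
- wire_brush: bystander: hand brush lying on the right; origin at the middle of its underside
- discs: bystander: stack of grinding discs, 125 mm across and 16 mm high, at the back left; origin at the middle of its underside
- spray_can: bystander: grey spray can, 60 mm across, 175 mm tall, on the right; origin at the middle of its underside
There are look-alikes about, which are no part of the job. Of the things shaped like the part that bears tube_mid, the bare steel one is meant.

How it is judged (in metres and radians):
On the way, in this order (a step that is already met when the one before it is completed fails the run):
1. with the lever still open (below 0.5 rad), the stop has pushed the tube home: tube within 2.5 mm of the fixed jaw, stop within 2.5 mm of the tube (y of tube_mid in the frame of fixture above 0.09 m and y of stop_face in the frame of tube_mid above -0.075 m and value of joint lever below 0.5 rad), for 0.2 s.
2. the cam lever is flipped fully over, past 1.40 rad (value of joint lever above 1.4 rad), for 0.2 s.
At the end, for the whole second after the job is handed in: the cam lever is fully down (past 1.40 rad of 1.50), the tube lies flat on the base plate along the fence (its centre line within 11 mm of lying against it, parallel within 0.04 rad), within 2.5 mm of the fixed jaw and the stop within 2.5 mm of the tube, at rest (value of joint lever above 1.4 rad and y of tube_mid in the frame of fixture above 0.09 m and y of stop_face in the frame of tube_mid above -0.075 m and z of tube_mid in the frame of fixture below 0.031 m and x of tube_mid in the frame of fixture above -0.038 m and angle between the y axis of tube_mid and the y axis of fixture, either way round below 0.04 rad and velocity of joint stop between -0.01 and 0.01 m/s); the robot touches nothing.
It fails at once if the tube is jammed against the fixed jaw with more than 45 N (contact force between jaw and anything else above 45 N).
It fails at once if the lamp is knocked (more than 5 N) (contact force between lamp and anything else above 5 N).
It fails at once if a bystander is moved by more than 30 mm (distance of any of offcut, angle_grinder, cordless_drill, hammer, wrench, wire_brush, discs, spray_can from where it was at the start of the episode above 0.03 m).
It also fails if it takes over 51 s, if anything falls off the work surface, if the arm or the gripper's body presses on something with over 40 N, if the wrist force passes 120 N, or if a joint passes its speed limit or range.

## Robot

A 6-joint arm with a two-finger parallel gripper is mounted at the origin on the work surface. World frame = base frame: x ahead of the robot, y to its left, z up, the work surface at z = 0. Lengths are in m, angles in degrees, forces in N, time in s.
With the tool pointing down it reaches from about 0.4 to 0.825 m from the base axis. Payload 7 kg.
Tool frame: the origin (TCP) lies midway between the tips of the shut fingers; the grasp point (between the pads) lies 19 mm behind it; z points along the fingers, y is the direction in which the jaws open and shut (so a half turn about z gives the same grasp; the last joint's range is limited). The gripper opens to 88 mm and grips with 3 to 60 N. Pads are 19 mm wide; open, the fingers measure 130 mm over their backs; the gripper's body (78 mm by 193 mm) begins 47 mm behind the grasp point.
Start: joints at [80.048, 20.546, 0.682, 0, -70.136, -16.507], TCP at [0.301, 0.604, 0.227] pointing down, gripper open.
Joint ranges: [-176.03, 176.03], [-82.01, 121.73], [-58.28, 71.71], [-173.87, 95.51], [-174.79, -0.11], [-173.66, 173.66]. Speed limits (degrees/s): [136.94, 136.94, 172.46, 180, 180, 180].

## Interface

Orientations are given as a 3x3 rotation matrix whose columns are the frame's x, y, z axes.
In Python, from rig import robot gives the robot as it stands. Calls block until the motion is done:
- robot.goto(position, orientation): joint-space move of the TCP to a pose.
- robot.servo_line(position, ori=None, speed=0.15): straight line of the TCP; ori=None keeps the orientation; speed is the mean speed in m/s.
- robot.movej(angles): joint-space move.
- robot.move_gripper(opening): opening from 0.0 (shut) to 1.0 (fully open); the grip force is fixed at half the most; returns when the fingers have stopped.
- robot.dwell(seconds).
- robot.ik(position, orientation): joint angles nearest the present ones, or None.
- robot.grab_frame(name): name is "side" or "top" or "wrist"; returns (picture, depth): 480x640x3 uint8, red, green, blue; 480x640 float32, m along the optical axis (not along the pixel's ray), 0 where there is no reading.
- robot.camera_info(name): a dict with "vfov" (degrees; the focal length in pixels is half the picture's height over the tangent of half this angle, whatever the lens; pixels are square), "cx", "cy" (the principal point, pixels), "view" (4x4, takes a point from world to camera coordinates); the wrist camera has in their place "T_tool_cam" (4x4, takes a point from camera to tool coordinates, whose origin is the TCP and whose axes are the flange's). Camera axes: x right, y down, z forward; pixel columns grow to the right and rows downward; lengths in m; the calibration is good to about 2 mm. A picture is of the moment at which its call begins: read the wrist's pose just before it. camera_info takes no time and is no camera call.
A pose or a line that the arm cannot do raises robot.Unreachable and nothing moves.
- robot.job_done(): hands the job in, once; it reports no verdict.
Readings, each from a call of its own:
- robot.read_t(): time.
- robot.read_qpos(): joint angles.
- robot.read_qvel(): joint speeds.
- robot.read_effort(): joint torques, N m.
- robot.read_position(): TCP position.
- robot.read_tcp_rot(): TCP orientation.
- robot.read_force(): force on the tool from outside, world axes, zero at the start.
- robot.read_ft_torque(): the same for the moment, N m.
- robot.read_grip_width(): opening from 0.0 (shut) to 1.0 (fully open).
Only numpy, scipy, OpenCV 4.12 (cv2) and the standard library are available. Lean on these libraries where they do the work, as an engineer would, in place of code of your own. Each camera call takes 0.05 s, during which the arm holds its last target.

## Working session

There is one attempt and no reset: what is moved stays moved. The work goes in short steps, each a Python script; the robot and the scene stay as the last script left them, time stands still between calls to the robot, and variables do not carry over. Pictures are saved under pics/ and viewed, and the job is handed in when it is done.

```bash
ls; mkdir -p pics
python3 - <<'E'
from rig import robot
import cv2,numpy as np
for n in("side","top"):
    im,d=robot.grab_frame(n); cv2.imwrite(f"pics/{n}0.png",im[:,:,::-1]); np.save(f"{n}0.npy",d); np.save(f"{n}0i.npy",im)
    print(n,robot.camera_info(n))
print(robot.camera_info("wrist"),robot.read_t(),robot.read_tcp_rot())
E
```

```text
pics
side {'vfov': 55.35415620692039, 'cx': 312.2777183404917, 'cy': 237.4106923776549, 'view': array([[ 0.85374419, -0.52036208,  0.01855178, -0.44408452],
       [-0.30829359, -0.53387958, -0.78735484,  0.25244968],
       [ 0.41961402,  0.66648023, -0.61622089,  1.23361434],
       [ 0.        ,  0.        ,  0.        ,  1.        ]])}
top {'vfov': 46.26457356214906, 'cx': 318.63500470857485, 'cy': 242.8567711845705, 'view': array([[ 1.03489320e-02, -9.99898156e-01,  9.82737892e-03,
         7.84702342e-04],
       [-9.87376330e-01, -1.17717614e-02, -1.57953817e-01,
         5.14700688e-01],
       [ 1.58053415e-01, -8.06866802e-03, -9.87397597e-01,
         1.67518320e+00],
       [ 0.00000000e+00,  0.00000000e+00,  0.00000000e+00,
         1.00000000e+00]])}
{'vfov': 68.55646067628135, 'cx': 317.0845796137678, 'cy': 242.71553417609314, 'T_tool_cam': array([[ 1.16487180e-03, -9.68761751e-01, -2.47990548e-01,
         6.66028790e-02],
       [ 9.99999321e-01,  1.13265868e-03,  2.72569276e-04,
        -1.34334629e-03],
       [ 1.68339590e-05, -2.47990698e-01,  9.68762413e-01,
        -1.57822260e-01],
       [ 0.00000000e+00,  0.00000000e+00,  0.00000000e+00,
         1.00000000e+00]])} 0.1 [[ 8.95211434e-01 -4.45641329e-01 -5.42518258e-04]
 [-4.45641634e-01 -8.95210306e-01 -1.42939768e-03]
 [ 1.51330748e-04  1.52138187e-03 -9.99998831e-01]]
```

View pics/side0.png

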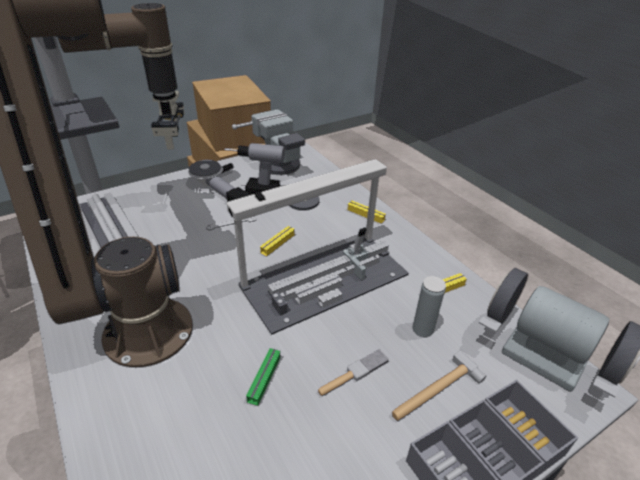

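View pics/top0.png

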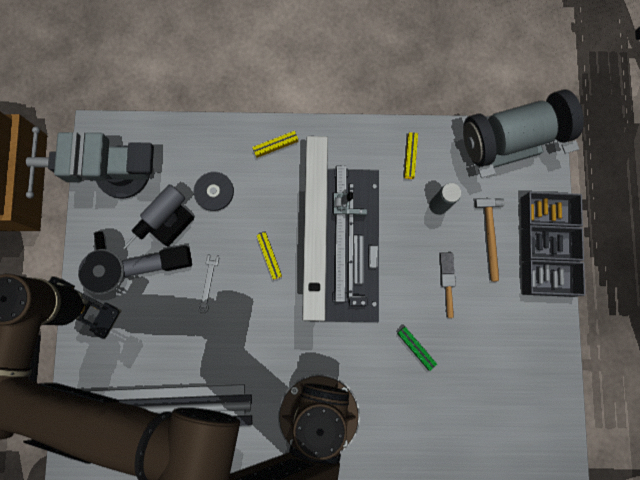

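The candidates for the tube are the bare steel bar in the fixture (top ~358,260), the yellow bars (275,144; 411,156; 269,256), the green bar (417,347) and the short offcut (374,257). By the description it is the bare steel one at (358,260); I'll check that in a crop.

```bash
cat > h.py <<'E'
import numpy as np,cv2
from rig import robot
def cam(n):
    c=robot.camera_info(n);f=240/np.tan(np.radians(c['vfov']/2));return c,f
def ray(n,px,z,V=None):
    c,f=cam(n)
    if V is None: V=np.array(c['view'])
    R,t=V[:3,:3],V[:3,3]; o=-R.T@t
    d=R.T@np.array([(px[0]-c['cx'])/f,(px[1]-c['cy'])/f,1]); return o+d*(z-o[2])/d[2]
def proj(n,P,V=None):
    c,f=cam(n)
    if V is None: V=np.array(c['view'])
    p=V[:3,:3]@np.asarray(P)+V[:3,3]; return np.array([c['cx']+f*p[0]/p[2],c['cy']+f*p[1]/p[2]])
def wristV():
    T=np.eye(4);T[:3,:3]=robot.read_tcp_rot();T[:3,3]=robot.read_position()
    return np.linalg.inv(T@np.array(robot.camera_info('wrist')['T_tool_cam']))
E
python3 - <<'E'
from h import *
im=cv2.imread('pics/top0.png')
c=cv2.resize(im[125:330,290:395],None,fx=3.8,fy=2.9,interpolation=cv2.INTER_CUBIC)
c=cv2.resize(im[125:330,290:395],None,fx=2.9*1.0,fy=2.9,interpolation=cv2.INTER_CUBIC)
s=cv2.imread('pics/side0.png')[215:330,235:415]
s=cv2.resize(s,None,fx=2.7,fy=2.7,interpolation=cv2.INTER_CUBIC)
o=np.zeros((600,800,3),np.uint8);o[:c.shape[0],:c.shape[1]]=c;o[:s.shape[0],310:310+s.shape[1]]=s
cv2.imwrite('pics/crop0.png',o)
for p in [(378,170),(379,322)]: print(ray('top',p,.012))
E
```

```text
[ 0.75585586 -0.17983567  0.012     ]
[ 0.27771662 -0.17983971  0.012     ]
```

View pics/crop0.png

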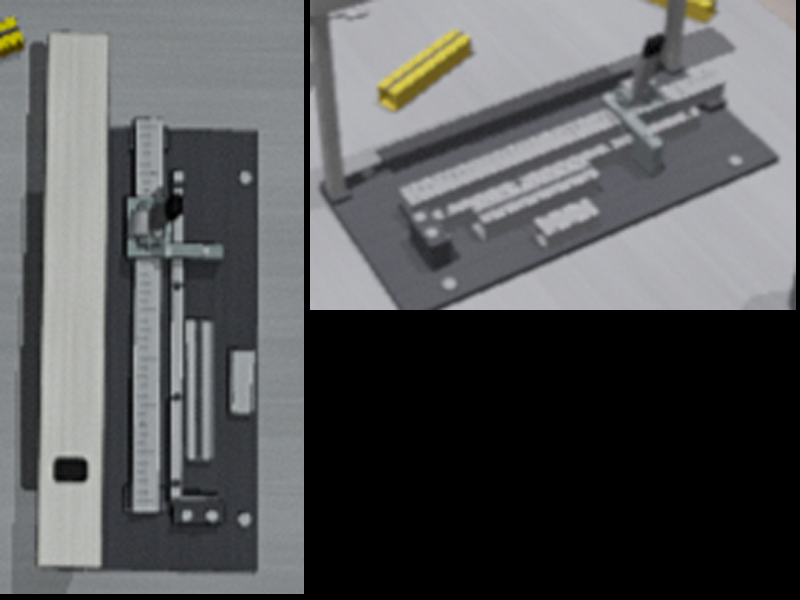

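The crop shows:
- The bare steel tube beside the fence (crop 200,390), with the offcut to its right.
- The stop at (150,228), with its lever leaning slightly to the tube's side.
- The jaw at (197,513).

The coloured bars are decoys. Next I'll check reachability and take a closer wrist view.

```bash
cat >> h.py <<'E'
def ori(tau,s=-1):
    t=np.radians(tau);z=np.array([0,np.sin(t),-np.cos(t)]);y=np.array([s,0,0.]);return np.column_stack([np.cross(y,z),y,z])
E
python3 - <<'E'
from h import *
for tau in (0,20,45,50):
  for s in(-1,1):
    for p in [(.70,-.09,.11),(.534,-.09,.15),(.534,.03,.09),(.55,-.1,.42),(.65,-.15,.2)]:
      q=robot.ik(p,ori(tau,s)); print(tau,s,p,None if q is None else np.round(q,0))
E
```

```text
0 -1 (0.7, -0.09, 0.11) [  8.  28.  -3.   0. -59.  -8.]
0 -1 (0.534, -0.09, 0.15) [ 11.  12. -22.   0. -56. -11.]
0 -1 (0.534, 0.03, 0.09) [ 24.  15. -27.   0. -48. -24.]
0 -1 (0.55, -0.1, 0.42) [ 10.   6.   6.   0. -90. -10.]
0 -1 (0.65, -0.15, 0.2) [  4.  21.  -3.   0. -67.  -4.]
0 1 (0.7, -0.09, 0.11) [  8.  28.  -3.   0. -59. 172.]
0 1 (0.534, -0.09, 0.15) [ 11.  12. -22.   0. -56. 169.]
0 1 (0.534, 0.03, 0.09) [ 24.  15. -27.   0. -48. 156.]
0 1 (0.55, -0.1, 0.42) [ 150.  -77.    6.    0. -173.   30.]
0 1 (0.65, -0.15, 0.2) None
20 -1 (0.7, -0.09, 0.11) [ -3.  31.   8. -21. -69.  11.]
20 -1 (0.534, -0.09, 0.15) [ -4.  16. -11. -22. -67.  14.]
20 -1 (0.534, 0.03, 0.09) [  8.  17. -17. -24. -55.   6.]
20 -1 (0.55, -0.1, 0.42) [ -5.  10.  16. -20. -97.   3.]
20 -1 (0.65, -0.15, 0.2) [ -9.  25.  10. -20. -78.  13.]
20 1 (0.7, -0.09, 0.11) [  -3.   31.    8.  -21.  -69. -169.]
20 1 (0.534, -0.09, 0.15) [  -4.   16.  -11.  -22.  -67. -166.]
20 1 (0.534, 0.03, 0.09) None
20 1 (0.55, -0.1, 0.42) [ 141.  -80.   -5.   31. -149.   68.]
20 1 (0.65, -0.15, 0.2) [  -9.   25.   10.  -20.  -78.
[... 521 characters left out ...]
   17.   22.  -44. -109. -168.]
45 1 (0.65, -0.15, 0.2) [ -22.   34.   21.  -41.  -95. -155.]
50 -1 (0.7, -0.09, 0.11) [-19.  42.  21. -46. -90.  28.]
50 -1 (0.534, -0.09, 0.15) [-23.  29.   2. -45. -89.  35.]
50 -1 (0.534, 0.03, 0.09) [-14.  29.  -7. -50. -77.  36.]
50 -1 (0.55, -0.1, 0.42) [ -24.   18.   23.  -49. -111.   13.]
50 -1 (0.65, -0.15, 0.2) [-24.  36.  22. -45. -99.  26.]
50 1 (0.7, -0.09, 0.11) [ -19.   42.   21.  -46.  -90. -152.]
50 1 (0.534, -0.09, 0.15) [ -23.   29.    2.  -45.  -89. -145.]
50 1 (0.534, 0.03, 0.09) [ -14.   29.   -7.  -50.  -77. -144.]
50 1 (0.55, -0.1, 0.42) [ -24.   18.   23.  -49. -111. -167.]
50 1 (0.65, -0.15, 0.2) [ -24.   36.   22.  -45.  -99. -154.]
```

Run:
```python
from h import *
p=robot.read_position(); robot.goto([p[0],p[1]-.1,.45],robot.read_tcp_rot())
robot.move_gripper(0.0)
robot.goto([.58,-.13,.42],ori(0))
robot.dwell(.2)
V=wristV(); im,d=robot.grab_frame('wrist'); cv2.imwrite('pics/w1.png',im[:,:,::-1]); np.save('w1V.npy',V);np.save('w1d.npy',d)
print(robot.read_t(),robot.read_position(),robot.read_force())
```

```text
5.2 [ 0.5800935  -0.12952245  0.41999793] [-0.67679833  0.95809299  0.57431711]
```

View pics/w1.png

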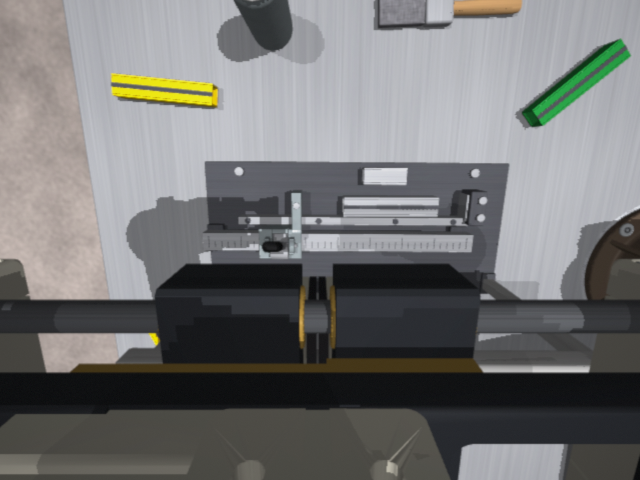

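Run:
```python
from h import *
im=cv2.imread('pics/w1.png'); c=cv2.resize(im[150:270,195:515],None,fx=2.5,fy=2.5,interpolation=cv2.INTER_CUBIC)
c2=cv2.resize(im[180:270,225:325],None,fx=3.3,fy=3.3,interpolation=cv2.INTER_CUBIC)
o=np.zeros((600,800,3),np.uint8);o[:300,:800]=c;o[301:598,:330]=c2;cv2.imwrite('pics/w1c.png',o)
```

```text
(no output)
```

View pics/w1c.png

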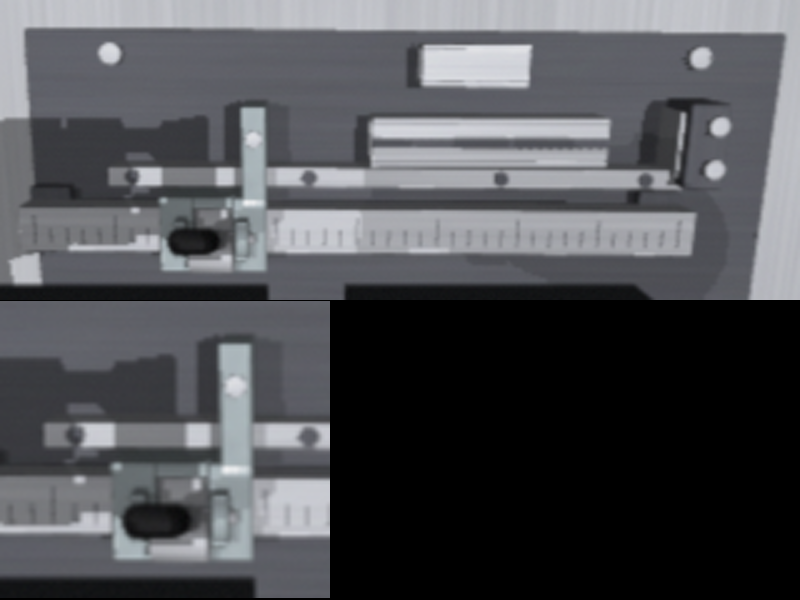

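Run:
```python
from h import *
V=np.load('w1V.npy')
P=lambda n,x,y,z: print(n,np.round(ray('wrist',(195+x/2.5,150+y/2.5),z,V),4))
P('plateL',25,28,.012);P('plateR',784,34,.012)
P('saddle TL',161,198,.06);P('saddle BL',161,270,.06);P('saddle BR',266,270,.06);P('plate tipL',241,107,.06);P('plate tipR',266,107,.06)
P('tube L',371,142,.042);P('tubeR',609,142,.042);P('tubetopedge L',371,118,.042);P('tubetopedgeR',609,120,.042);P('tubebotedge',500,166,.042)
P('jawface',687,102,.052);P('jawtip',730,102,.052)
P('fence y edge',400,168,.038);P('fence y edge2',400,187,.038)
P('rail', 695,212,.048);P('rail', 692,255,.048)
P('levertop',193,241,.167);P('leverL',166,241,.167);P('leverR',222,241,.167)
```

```text
plateL [ 0.7566 -0.1812  0.012 ]
plateR [ 0.2807 -0.1785  0.012 ]
saddle TL [ 0.6676 -0.0829  0.06  ]
saddle BL [ 0.6693 -0.0377  0.06  ]
saddle BR [ 0.6048 -0.0378  0.06  ]
plate tipL [ 0.6186 -0.1375  0.06  ]
plate tipR [ 0.6039 -0.1375  0.06  ]
tube L [ 0.5406 -0.1143  0.042 ]
tubeR [ 0.3949 -0.1146  0.042 ]
tubetopedge L [ 0.5409 -0.129   0.042 ]
tubetopedgeR [ 0.3961 -0.1281  0.042 ]
tubebotedge [ 0.4608 -0.0996  0.042 ]
jawface [ 0.3541 -0.1401  0.052 ]
jawtip [ 0.3286 -0.1402  0.052 ]
fence y edge [ 0.522  -0.0975  0.038 ]
fence y edge2 [ 0.5216 -0.0855  0.038 ]
rail [ 0.3401 -0.0722  0.048 ]
rail [ 0.3388 -0.0446  0.048 ]
levertop [ 0.635  -0.0848  0.167 ]
leverL [ 0.648  -0.0847  0.167 ]
leverR [ 0.621  -0.0848  0.167 ]
```

Both views agree: fixture origin at world (0.518, -0.085), stop middle at x 0.637, lever leaning about -0.26 rad, tube about 146 mm long. I'll push the stop sideways on the lever bar, with the tool parallel to the lever and the force watched.

```bash
cat >> h.py <<'E'
PY,PZ=-.059,.067
def lev(r,th): return np.array([PY+r*np.sin(th),PZ+r*np.cos(th)])
E
python3 - <<'E'
from h import *
R=ori(15); y,z=lev(.052,-.26); x0=.637+.052
robot.goto([x0+.01,y-.035,z+.16],R)
robot.servo_line([x0,y,z],speed=.12)
robot.dwell(.2); f0=robot.read_force(); print(robot.read_position(),f0,robot.read_t())
x=x0
while x>.637+.012:
    x-=.002; robot.servo_line([x,y,z],speed=.03)
    f=robot.read_force()-f0
    if abs(f[0])>2: print('contact',x,f); break
V=wristV(); im,d=robot.grab_frame('wrist'); cv2.imwrite('pics/w2.png',im[:,:,::-1])
im,d=robot.grab_frame('side'); cv2.imwrite('pics/s2.png',cv2.resize(im[180:340,200:420],None,fx=3.6,fy=3.6)[:,:,::-1])
np.save('f0.npy',f0);print(x,robot.read_t(),robot.read_position())
E
```

```text
[ 0.68927331 -0.07249525  0.11782033] [0.12569237 0.62917033 0.28758604] 7.6917
contact 0.667 [ 3.25787478 -0.70312203 -1.93159601]
0.667 10.5417 [ 0.66735049 -0.072381    0.11734655]
```

View pics/s2.png

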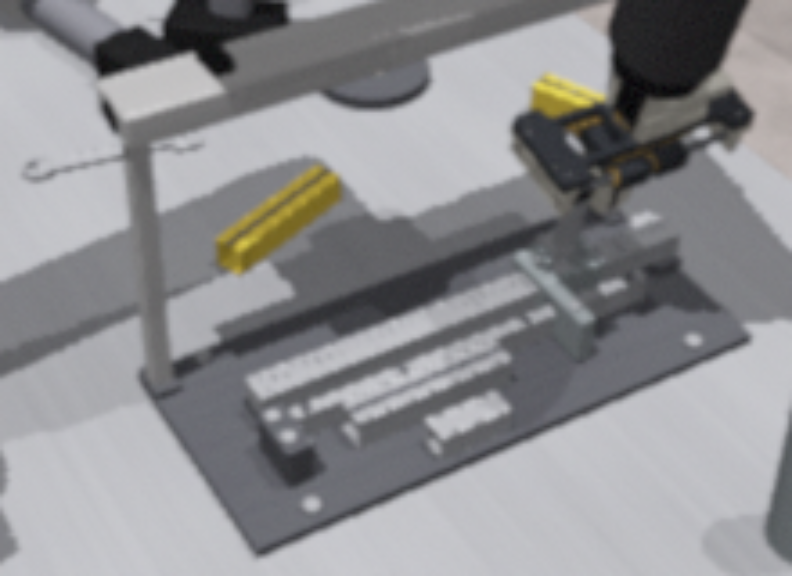

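View pics/w2.png

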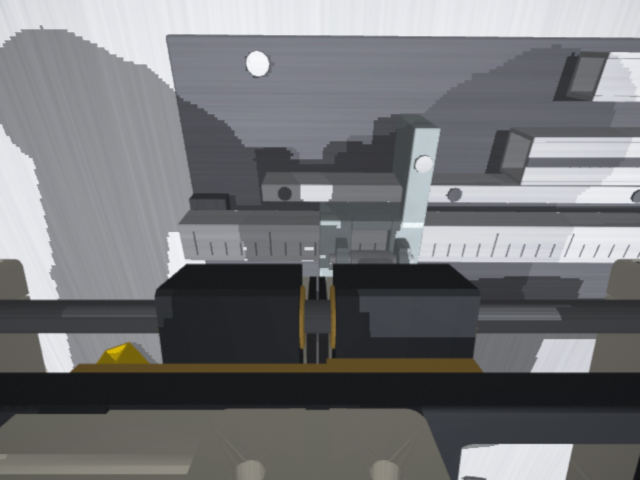

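Contact sits where expected, on the lever's far side and clear of the lamp. About 105 mm of travel is predicted: 85 mm in one stroke, then fine steps on force.

Run:
```python
from h import *
f0=np.load('f0.npy'); y,z=lev(.052,-.26)
robot.servo_line([.62,y,z],speed=.05); print(np.round(robot.read_force()-f0,1))
robot.servo_line([.580,y,z],speed=.04); print(np.round(robot.read_force()-f0,1),robot.read_t())
x=.580;log=[]
while x>.552:
    x-=.001; robot.servo_line([x,y,z],speed=.02)
    f=robot.read_force()-f0; log.append((round(x,4),round(robot.read_position()[0],4),*np.round(f,1)))
    if abs(f[0])>14: break
robot.dwell(.2)
for l in log: print(*map(float,l))
print(np.round(robot.read_force()-f0,1),robot.read_t(),robot.read_position())
V=wristV(); im,d=robot.grab_frame('wrist'); cv2.imwrite('pics/w3.png',im[:,:,::-1]); np.save('w3V.npy',V)
```

```text
[ 0.9 -0.1 -0.8]
[ 4.8  0.8 -2.5] 12.7833
0.579 0.5798 6.2 -0.1 -2.6
0.578 0.5788 5.9 2.5 -2.4
0.577 0.5778 5.3 0.2 -2.1
0.576 0.5768 6.2 0.6 -3.3
0.575 0.5759 5.3 0.2 -2.7
0.574 0.5748 6.3 0.8 -1.8
0.573 0.5738 6.0 1.2 -2.7
0.572 0.5728 6.3 1.2 -2.7
0.571 0.5718 6.9 1.3 -2.5
0.57 0.5709 6.1 0.1 -3.8
0.569 0.5698 6.5 0.5 -3.0
0.568 0.5688 5.3 1.4 -2.7
0.567 0.5678 5.1 -0.2 -2.8
0.566 0.5668 5.9 1.0 -2.3
0.565 0.5658 5.2 0.9 -3.2
0.564 0.5648 5.6 0.9 -3.4
0.563 0.5639 5.2 0.9 -2.6
0.562 0.5638 8.5 0.8 -4.4
0.561 0.5636 11.1 1.2 -5.3
0.56 0.5635 12.9 1.0 -6.4
0.559 0.5634 16.0 1.4 -7.7
[15.5  0.2 -7.7] 18.2333 [ 0.56338237 -0.07233313  0.11787664]
```

View pics/w3.png

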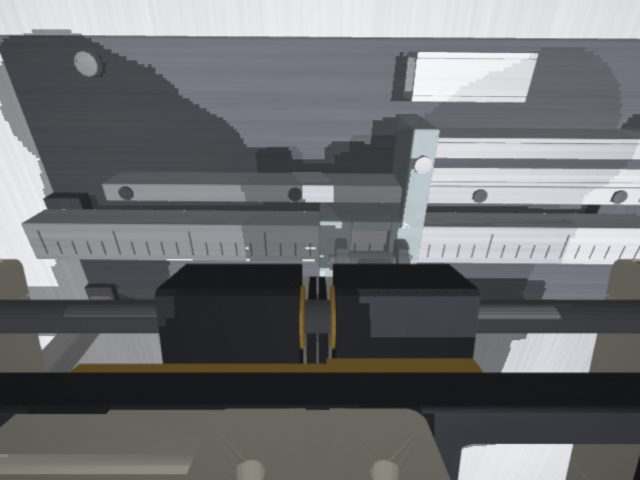

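Force held at 5–6 N, then rose steeply at TCP x 0.5638, within 3 mm of the predicted end: the tube is home, pressed with about 10 N net. The wrist view shows the stop plate at (425,160) against the tube. I'll back off and check the gaps and the lever angle.

Run:
```python
from h import *
R=ori(15);y,z=lev(.052,-.26)
robot.servo_line([.585,y,z],speed=.05)
robot.servo_line([.585,y-.05,z+.13],speed=.2)
robot.goto([.5335,-.17,.27],ori(50)); robot.dwell(.1)
V=wristV(); im,d=robot.grab_frame('wrist'); cv2.imwrite('pics/w4.png',im[:,:,::-1]); np.save('w4V.npy',V)
im,d=robot.grab_frame('side'); cv2.imwrite('pics/s4.png',cv2.resize(im[150:330,180:420],None,fx=3.3,fy=3.3)[:,:,::-1])
print(robot.read_t(),robot.read_position(),robot.read_force())
for th in (-.26,-.15): print(proj('wrist',[.5335,*lev(.1,th)],V))
```

```text
20.625 [ 0.53374966 -0.16840612  0.2702767 ] [ 0.59944198 -0.34106706  0.01293561]
[317.45237335 201.61502242]
[317.41869115 210.67214084]
```

View pics/w4.png

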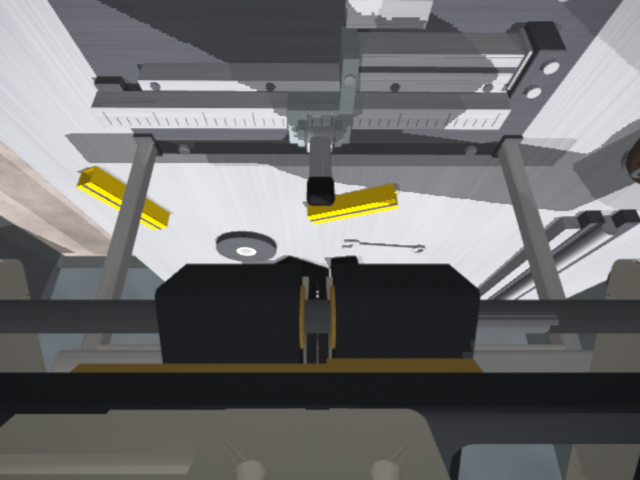

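View pics/s4.png

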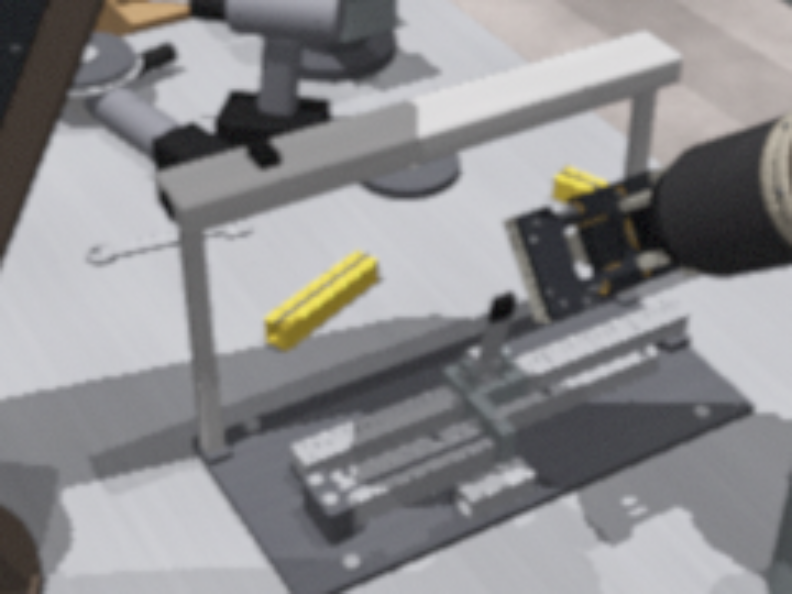

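The lever end is at (321,200) against a predicted (317,202), so it is still at about -0.26 rad and the stop is at x≈0.531. I'll zoom in on the tube ends.

Run:
```python
from h import *
im=cv2.imread('pics/w4.png'); cv2.imwrite('pics/w4c.png',cv2.resize(im[0:140,330:590],None,fx=3,fy=3,interpolation=cv2.INTER_CUBIC))
```

```text
(no output)
```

View pics/w4c.png

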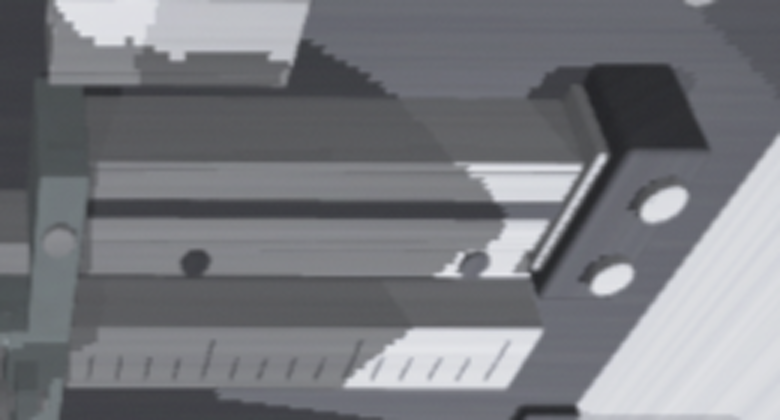

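The tube meets the jaw at crop (585,170) and the stop plate at (85,170), with no gap at either end. Now the lever goes over, tilted 50°, with the force watched.

```bash
cat >> h.py <<'E'
def tcp(th,r=.09,off=0,tau=50,x=.532):
    t=np.radians(tau); n=np.array([np.cos(th),-np.sin(th)])
    p=lev(r,th)-n*(.0065+.0095*abs(np.cos(t+th))+off); return [x,*p]
E
python3 - <<'E'
from h import *
robot.servo_line(tcp(-.26,off=.025),speed=.15); robot.dwell(.15); f0=robot.read_force(); print(f0,robot.read_t()); np.save('f1.npy',f0)
for th in np.append(np.arange(-.2,1.1,.16),[1.15,1.25]):
    robot.servo_line(tcp(th),speed=.1 if th<.6 else .06)
    f=robot.read_force()-f0; print(round(float(th),2),np.round(f,1),np.round(robot.read_position()-tcp(th),4))
    if np.linalg.norm(f)>35: break
print(robot.read_t())
im,d=robot.grab_frame('side'); cv2.imwrite('pics/s5.png',cv2.resize(im[150:330,180:420],None,fx=3.3,fy=3.3)[:,:,::-1])
im,d=robot.grab_frame('wrist'); cv2.imwrite('pics/w5.png',im[:,:,::-1])
E
```

```text
[-0.58209971 -0.04124728  0.14954729] 21.8333
-0.2 [ 0.8  1.1 -0.3] [0.     0.0007 0.0006]
-0.04 [ 2.  -0.  -0.3] [-0.      0.0002  0.0002]
0.12 [0.9 0.5 0.3] [-0.0001  0.0002  0.    ]
0.28 [1.2 0.  0.3] [-0.0001  0.0002  0.    ]
0.44 [0.4 0.1 0.3] [-0.0002  0.0002 -0.    ]
0.6 [ 1.2 -0.5  0.2] [-0.0002  0.0003 -0.0001]
0.76 [ 1.9 -4.6  1.7] [ 0.0003 -0.0002 -0.0001]
0.92 [ 0.4 -7.4  6.2] [ 0.0005 -0.0009  0.0004]
1.08 [ -0.2 -10.2   8.1] [ 0.0006 -0.0014  0.0008]
1.15 [ 0.3 -6.9  3. ] [ 0.0005 -0.0013  0.0005]
1.25 [ 0.6 -7.2  4.6] [ 0.0007 -0.0015  0.0005]
25.6083
```

View pics/s5.png

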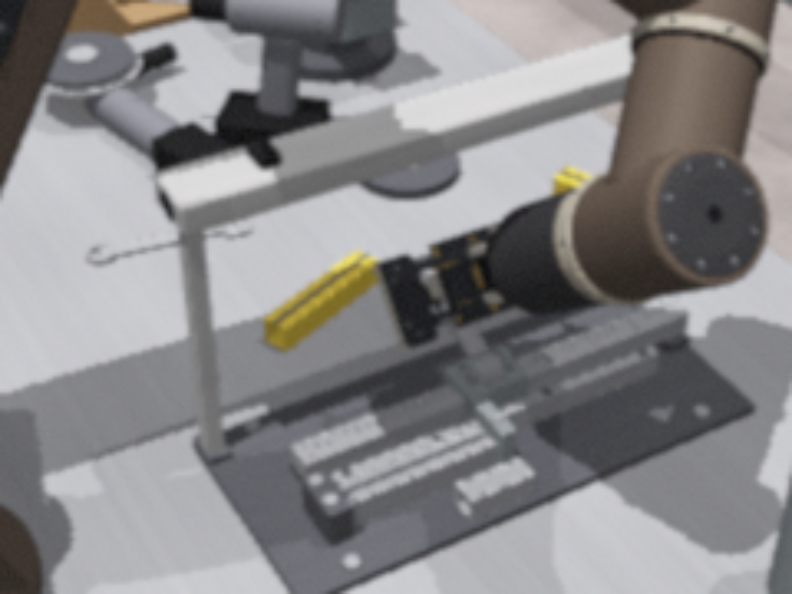

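View pics/w5.png

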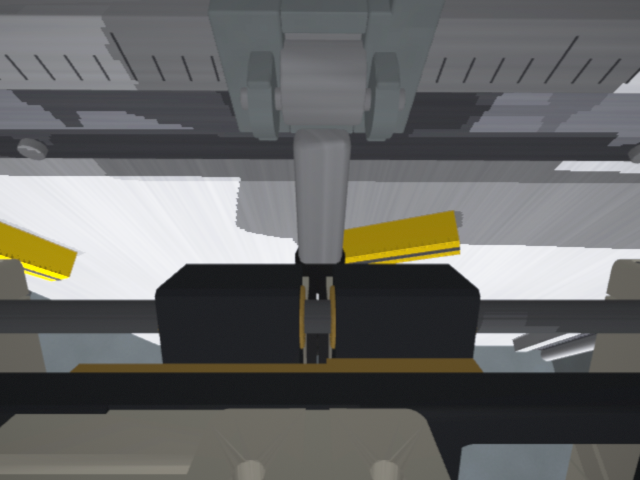

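The lever is swinging under the fingertip (grip just below it at (320,258)); forces are modest and the tool is well clear of the lamp. I'll carry on past dead centre.

Run:
```python
from h import *
f0=np.load('f1.npy')
for th in (1.33,1.39,1.44,1.48,1.51,1.54,1.57,1.60,1.63,1.66):
    robot.servo_line(tcp(th,r=.087),speed=.04)
    f=robot.read_force()-f0; print(th,np.round(f,1),np.round(robot.read_position()-tcp(th,r=.087),4))
    if f[2]>22 or np.linalg.norm(f)>30: break
robot.dwell(.3); print(np.round(robot.read_force()-f0,1),robot.read_position(),robot.read_t())
im,d=robot.grab_frame('wrist'); cv2.imwrite('pics/w6.png',im[:,:,::-1])
```

```text
1.33 [-0.8 -4.9 20.8] [0.0008 0.0005 0.0029]
1.39 [ 0.1 -4.3 15.2] [0.0008 0.0003 0.0025]
1.44 [ 2.  -2.5  9.9] [0.0006 0.0002 0.0015]
1.48 [ 0.8 -4.7 14.1] [0.0007 0.0002 0.0018]
1.51 [ 0.5 -7.1 20.6] [0.0007 0.0001 0.0027]
1.54 [-0.1 -8.6 20.4] [ 0.0009 -0.0004  0.0027]
1.57 [ -3.1 -12.5  33.3] [ 0.0011 -0.0007  0.0045]
[ -2.  -12.7  33.1] [0.53306724 0.02721762 0.08537421] 27.8417
```

View pics/w6.png

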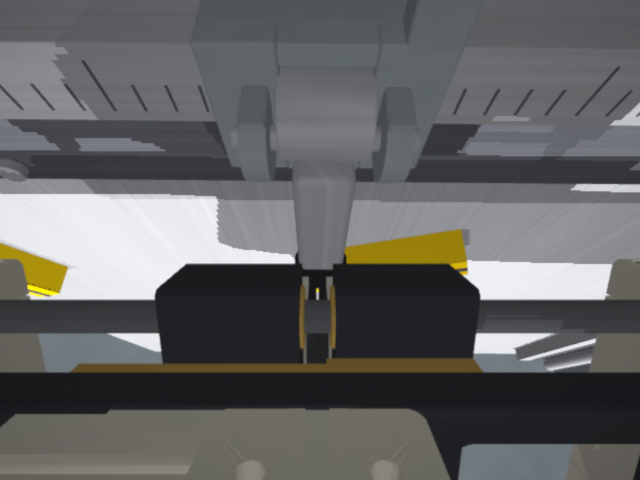

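The force peaked at dead centre (21 N), fell to 10 N, then rose hard to 33 N at TCP z 0.0854; the end stop was expected at 0.086. I'll retract back along the tool and check.

Run:
```python
from h import *
p=robot.read_position(); robot.servo_line([p[0],p[1]-.008,p[2]+.015],speed=.05)
robot.servo_line([p[0],-.15,.24],speed=.15)
robot.servo_line([p[0],-.19,.34],speed=.15); robot.dwell(.2)
V=wristV(); im,d=robot.grab_frame('wrist'); cv2.imwrite('pics/w7.png',im[:,:,::-1]); np.save('w7V.npy',V)
im,d=robot.grab_frame('side'); cv2.imwrite('pics/s7.png',cv2.resize(im[150:330,180:420],None,fx=3.3,fy=3.3)[:,:,::-1])
im,d=robot.grab_frame('top'); cv2.imwrite('pics/t7.png',im[:,:,::-1])
print(robot.read_t(),robot.read_force()-np.load('f1.npy'))
for th in (1.3,1.4,1.5): print(proj('wrist',[.532,*lev(.1,th)],V),proj('side',[.532,*lev(.1,th)]))
```

```text
31.3 [ 0.23557423 -0.30565528 -0.21125721]
[317.68606223 170.35157296] [309.83814102 235.70103119]
[317.66801553 165.57604588] [309.42888836 237.79109379]
[317.65230447 160.36995009] [309.18462942 240.07016369]
```

View pics/w7.png

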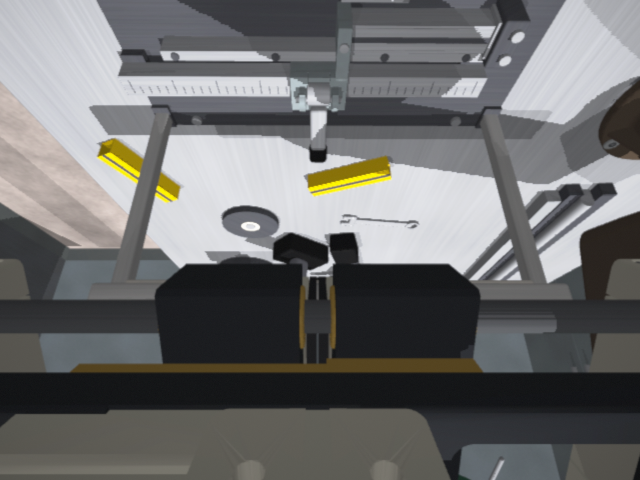

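View pics/s7.png

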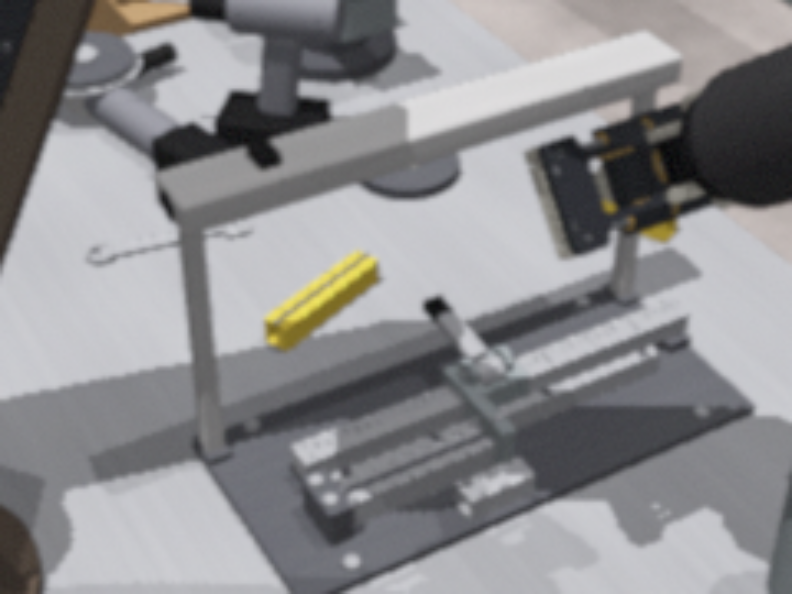

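View pics/t7.png

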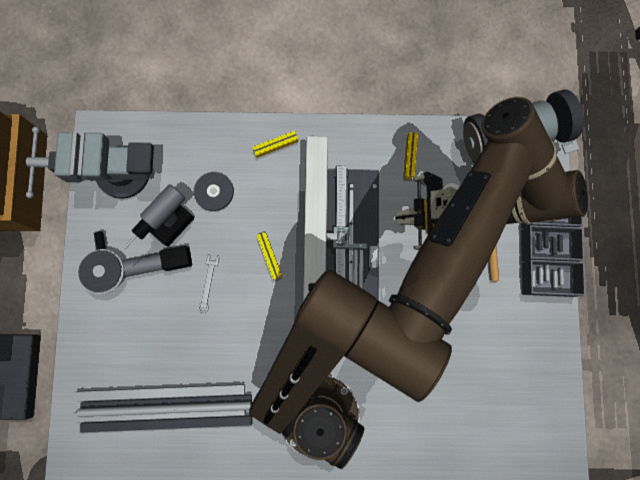

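Run:
```python
from h import *
im=cv2.imread('pics/w7.png'); a=cv2.resize(im[0:170,280:540],None,fx=3,fy=3,interpolation=cv2.INTER_CUBIC); cv2.imwrite('pics/w7c.png',a)
im,d=robot.grab_frame('side'); cv2.imwrite('pics/s8.png',im[:,:,::-1])
```

```text
(no output)
```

View pics/w7c.png

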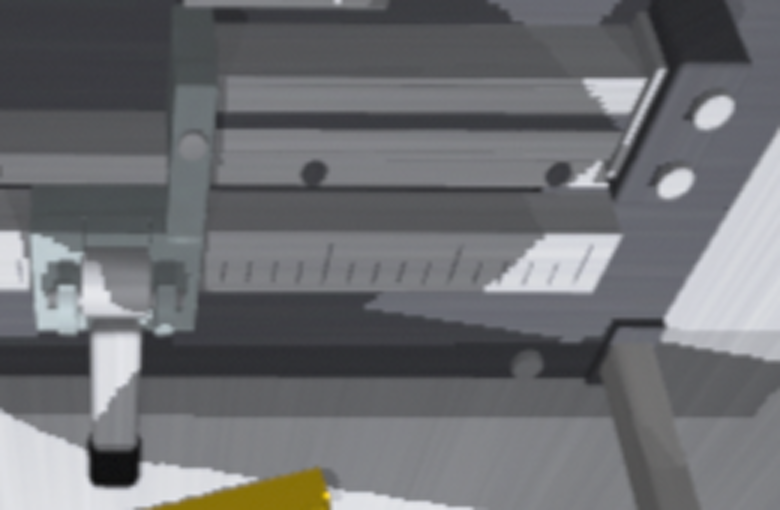

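View pics/s8.png

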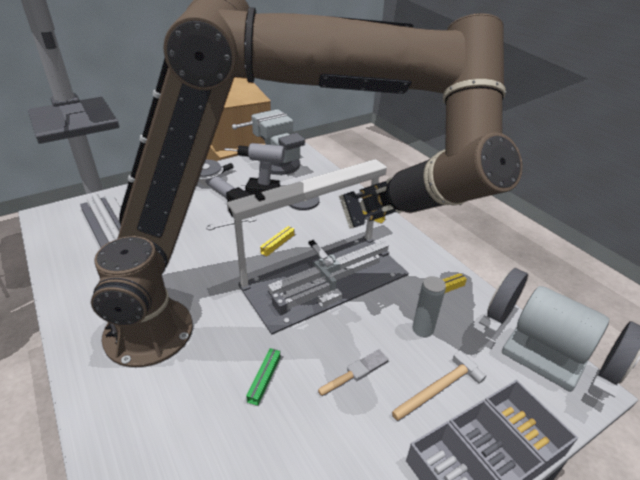

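The tube touches the jaw (crop 650,80) and the stop (215,80), and the lever is fully down. The can and every other bystander are where they were, and the arm is clear.

```bash
python3 -c "
from rig import robot
robot.job_done(); print(robot.read_t())"
```

```text
the job is handed in; nothing more can be done
the job is handed in; nothing more can be done
```

The tube is home against the fixed jaw and the stop is clamped with its lever fully down. I handed the job in at about 31 s of the 51 s allowed; no verdict was given.

- **Pushing the tube home:** I pushed the stop sideways on its lever bar with the shut fingers. The force stayed at 5–6 N while the tube slid, then rose steeply within 3 mm of the predicted end position. I stopped at about 16 N, well under the 45 N limit.
- **Clamping:** I swung the lever over with the tool tilted 50° in from the tube's side. The force peaked at about 21 N at dead centre and fell to 10 N. It then rose to 33 N at the end stop, where the fingertip height matched 1.50 rad.
- **Last checks:** The side and wrist views put the lever end within about 3 pixels of the 1.5 rad prediction. No gap shows at either end of the tube. The bystanders I could see had not moved; the top view was partly blocked by the arm, so I checked the spray can, hammer and brush in the side view. The tool stayed clear of the lamp, and the reading with the arm withdrawn was under 0.5 N.
- **Disagreements:** Two views of the stop's final position differed by about 2 mm, which is within the camera calibration. Midway through the swing the finger force leaned more along the handle than expected, probably friction, so I finished slightly closer to the pivot.

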